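# Issue one spares tube from the locked rack and load the waiting one

### The arm

A 6-joint arm with a two-finger parallel gripper is mounted at the origin on the work surface. World frame = base frame: x ahead of the robot, y to its left, z up, the work surface at z = 0. Lengths are in m, angles in degrees, forces in N, time in s.
With the tool pointing down it reaches from about 0.325 to 0.85 m from the base axis. Payload 15.5 kg.
Tool frame: the origin (TCP) lies midway between the tips of the shut fingers; the grasp point (between the pads) lies 19 mm behind it; z points along the fingers, y is the line along which they close (so a half turn about z gives the same grasp; the last joint's range is limited). The gripper opens to 91 mm and grips with 3 to 60 N. Pads are 32 mm wide; open, the fingers measure 118 mm over their backs; the gripper's body (76 mm by 178 mm) begins 60 mm behind the grasp point.
Start: joints at [-81.618, 28.281, 77.091, -0, 74.628, -5.472], TCP at [0.15, -0.607, 0.214] pointing down, gripper open.
Joint ranges: [-166.48, 166.48], [-47.26, 123.95], [12.59, 153.08], [-70.14, 250.14], [6.76, 159.57], [-176.63, 176.63]. Speed limits (degrees/s): [108.29, 108.29, 147.25, 172.46, 172.46, 172.46].

### API

Orientations are given as a 3x3 rotation matrix whose columns are the frame's x, y, z axes.
In Python, from bench import ctrl gives the robot as it stands. The module is installed in compiled form; this text tells all that it offers. Calls block until the motion is done:
- ctrl.goto(position, orientation): joint-space move of the TCP to a pose.
- ctrl.move_l(position, vel=0.15, ori=None, contact_N=None): straight line of the TCP; ori=None keeps the orientation; vel is the mean speed in m/s. With contact_N (N) it stops when the force on the tool has changed by that much, and returns True; else False.
- ctrl.movej(angles): joint-space move.
- ctrl.command_gripper(opening): opening from 0.0 (shut) to 1.0 (fully open); the grip force is fixed at half the most; returns when the fingers have stopped.
- ctrl.sleep(seconds).
- ctrl.ik(position, orientation): joint angles nearest the present ones, or None.
- ctrl.read_camera(name): name is "scene" or "top"; returns the picture (480x640x3 uint8, blue, green, red); there is no depth.
- ctrl.camera_params(name): a dict with "fx", "fy", "cx", "cy" (pixels), "D" ([k1, k2, p1, p2, k3] as OpenCV has them; the pictures are not rectified), "pose" (4x4, takes a point from camera to world coordinates). Camera axes: x right, y up, looking along -z (the intrinsics and any distortion apply to the point x, -y, -z); pixel columns grow to the right and rows downward; lengths in m; the calibration is good to about 2 mm. A picture is of the moment at which its call begins. camera_params takes no time and is no camera call.
A pose or a line that the arm cannot do raises ctrl.MotionError and nothing moves.
- ctrl.sign_off(): hands the job in; it is judged then, once.
Readings, each from a call of its own:
- ctrl.current_t(): time.
- ctrl.current_q(): joint angles.
- ctrl.current_dq(): joint speeds.
- ctrl.current_effort(): joint torques, N m.
- ctrl.current_tool_pos(): TCP position.
- ctrl.current_eef_rot(): TCP orientation.
- ctrl.current_contact_force(): force on the tool from outside, world axes, zero at the start.
- ctrl.current_wrist_torque(): the same for the moment, N m.
- ctrl.current_grip_width(): opening from 0.0 (shut) to 1.0 (fully open).
- ctrl.current_grasp_force(): force on a finger pad.
Only numpy, scipy, OpenCV 4.12 (cv2) and the standard library are available. Lean on these libraries where they do the work, as an engineer would, in place of code of your own. Each camera call takes 0.05 s, during which the arm holds its last target. There are 200 camera calls.

### The job

In the three-lane tube rack, first slide the keeper rod fully open by its upright post, then hook the cone-headed tube out of its hole and leave it lying in its own trough, wholly on the robot's side of the rod's line. Then push the tube waiting in the trough of the empty hole fully home, and finally slide the rod all the way shut again through both eyes. Leave the third tube home and everything else on the bench where it stands.

Things in the scene. Friction and masses are not known exactly. Their poses are not given: they have to be found in the camera images.
- rack: Fixed wooden rack base, 304 x 209 x 35 mm. Origin on the bench; x away from the robot along the lanes, y along the keeper rod. Lane mouths at x = +100 mm; rod axis at x = +35 mm, 66 mm above the bench, through two dark steel eye plates (30 mm wide in x, tops 91 mm above the bench) at y -91 to -85 and +84 to +99 mm.
- rod (a joint): Travel of the keeper rod in m: 0 = shut (its end through both eyes, across the front of all three lanes); grows as it slides to rack +y; 0.19 = fully open against its stop, all lanes clear (0.178 counts as open). About 2 N moves it.
- rod_post (a point): On the axis of the rod's upright steel post, 16 mm thick, 106 mm above the bench. The post rises from the rod (10 mm thick) to a 20 mm black ball, centred 26 mm above this point. Push it from either side or pinch it. Axes as the rack's. Rod shut, it stands at rack y = +162 mm, 55 mm clear of the nearer eye.
- lane_1: Lane holding the cone-headed tube; three like lanes lie side by side 54 mm apart, order varies. Origin mid-width on the trough floor at the hole's mouth, 50 mm above the bench; x into the hole (away from the robot). Hole 66 mm deep, 36 high; block over it x 0 to 75, top at z 48. Trough to x = -216, 8 mm lip there, 8 mm high rails 15 mm either side of the middle. Tube axis at z 16; rod at x -65.
- lane_2: Lane of the drum-headed tube that stays home; same make and origin as lane_1.
- lane_3: Lane with the empty hole, the waiting tube lying in its trough; same make and origin as lane_1.
- cone_tube: 120 mm long; origin on its axis at the head's inner flat face, x along the axis to its bottom. Head: black cone, x -18 to 0, 28 mm thick at the neck, 8 at the outer end; steel neck 10 mm thick, x 0 to 36 (room for fingers over it, behind the head); white body 32 mm thick, x 36 to 102. Starts home (origin at lane x -36 mm). Drawn, it clears the rod below lane x -172; against the lip it is at -198.
- kept_tube: 120 mm long; origin on its axis at the head's inner flat face, x along the axis to its bottom. Head: black flat-ended drum 28 mm thick, x -18 to 0; steel neck 10 mm thick, x 0 to 36 (room for fingers over it, behind the head); white body 32 mm thick, x 36 to 102. Starts and stays home (origin at lane x -36).
- waiting_tube: 120 mm long; origin on its axis at the head's inner flat face, x along the axis to its bottom. Head: black flat-ended drum 28 mm thick, x -18 to 0; steel neck 10 mm thick, x 0 to 36 (room for fingers over it, behind the head); white body 32 mm thick, x 36 to 102. Starts out in the trough between the rod's line and the lip; fully home its origin is at lane x -36.
- spanner: loose open-ended spanner lying on the bench (bystander)
- coupling: loose stepped brass hydraulic coupling, 36 mm across, 45 mm high (bystander); origin under its centre
- bottle: loose small white bottle, 36 mm across, 95 mm high (bystander), beside the rack; origin under its centre
- collar: loose flat steel shaft collar, 40 mm across, 14 mm high (bystander), lying on top of the rack's hole block, 98 mm above the bench; origin under its centre
- clevis: loose dark steel clevis, 50 x 34 x 46 mm (bystander)
- screwdriver: loose screwdriver lying on the bench (bystander)
- grease_can: loose steel can, 68 mm across, 110 mm high (bystander)
Mind the look-alikes: they are no part of the job. Leave any blue look-alike of the kept_tube alone. Leave any red look-alike of the cone_tube alone.

How it is judged:
By the outcome, as a careful person would: the job done as asked, in the order asked, and still so for the second after the job is handed in, with the robot touching nothing.
It also fails if it takes over 67 s, if anything falls off the work surface, if the arm or the gripper's body presses on something with over 40 N, if the wrist force passes 120 N, or if a joint passes its speed limit or range.

## Working session

There is one attempt and no reset: what is moved stays moved. The work goes in short steps, each a Python script; the robot and the scene stay as the last script left them, time stands still between calls to the robot, and variables do not carry over. Pictures are saved under pics/ and viewed, at most 10 in all, crops included, and the job is handed in when it is done.

```bash
mkdir -p pics
python3 - <<'E'
from bench import ctrl
import cv2,numpy as np
for n in("scene","top"):
    cv2.imwrite(f"pics/{n}0.png",ctrl.read_camera(n)); p=ctrl.camera_params(n)
    print(n,{k:np.round(v,4).tolist() for k,v in p.items()})
print(ctrl.current_t(),ctrl.current_eef_rot())
E
```

```text
scene {'fx': 556.172, 'fy': 556.172, 'cx': 314.7646, 'cy': 238.3714, 'D': [-0.1153, 0.0, 0.0, 0.0, 0.0], 'pose': [[0.4929, -0.5587, 0.667, 1.4266], [0.8699, 0.3033, -0.3889, -0.5639], [0.015, 0.7719, 0.6355, 0.956], [0.0, 0.0, 0.0, 1.0]]}
top {'fx': 524.5368, 'fy': 524.5368, 'cx': 308.7857, 'cy': 234.861, 'D': [-0.0546, 0.0, 0.0, 0.0, 0.0], 'pose': [[-0.0169, 0.9969, -0.0772, 0.4526], [-0.9999, -0.0169, 0.0005, -0.0421], [-0.0008, 0.0772, 0.997, 1.2371], [0.0, 0.0, 0.0, 1.0]]}
0.1 [[ 9.70907756e-01  2.39453772e-01 -1.43368037e-04]
 [ 2.39453785e-01 -9.70907163e-01  1.07987135e-03]
 [ 1.19382214e-04 -1.08278549e-03 -9.99999407e-01]]
```

View pics/scene0.png

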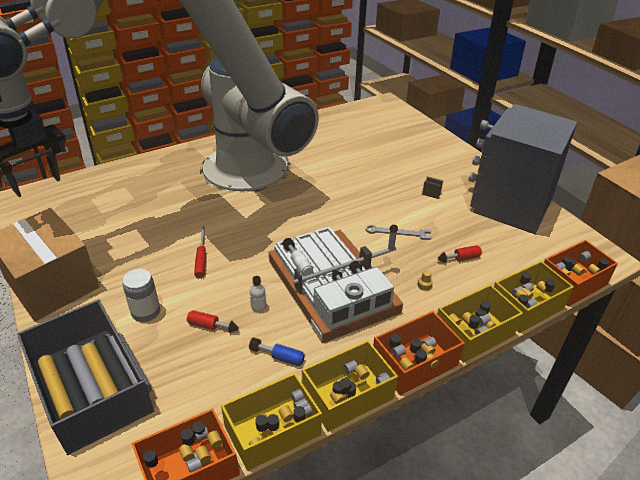

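View pics/top0.png

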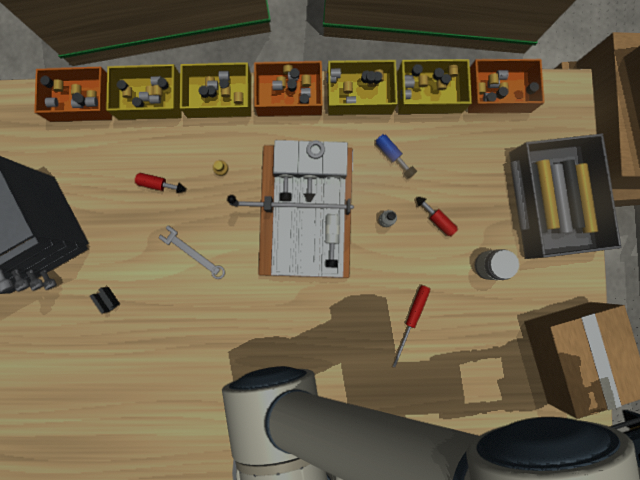

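The rack is in the centre of the top view: the post's ball is at (232,200) and the rod runs to about (349,207). The left-lane head is at (286,195), the middle head (cone-like) at (309,195), and the waiting tube lies in the right lane at (332,240).

The look-alikes are the red cone tubes on the bench at (437,217) and (160,183), and the blue drum tube at (395,155). I'll check the choice in a close crop.

Run:
```python
import cv2,numpy as np
a=cv2.imread("pics/top0.png")[130:285,220:365]; b=cv2.imread("pics/scene0.png")[215:345,260:415]
a=cv2.resize(a,None,fx=3.6,fy=3.6,interpolation=cv2.INTER_CUBIC)
b=cv2.resize(b,None,fx=5,fy=5,interpolation=cv2.INTER_CUBIC)[:600]
cv2.imwrite("pics/a1.png",a);cv2.imwrite("pics/b1.png",b)
```

```text
(no output)
```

View pics/a1.png

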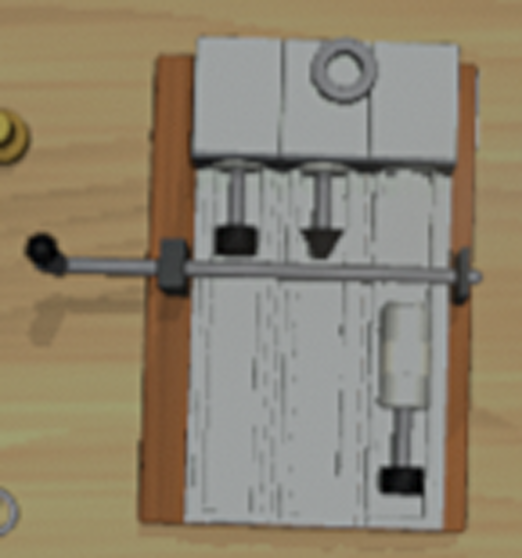

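View pics/b1.png

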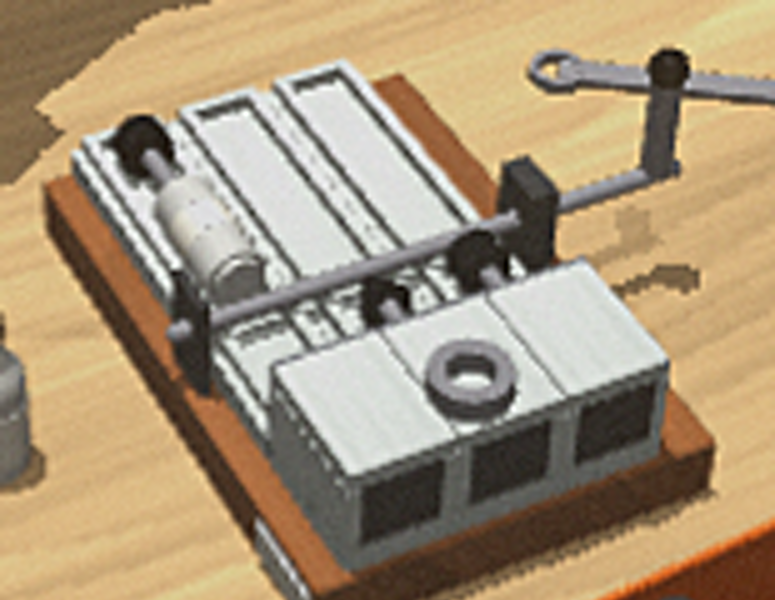

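The crops confirm the lanes. The middle lane holds the cone head, the left (+y) lane the kept drum, and the right (-y) lane the waiting tube. The post is on the +y side at scene px (394,228). Next I'll triangulate.

```bash
cat > h.py <<'E'
from bench import ctrl
import cv2,numpy as np
P={n:ctrl.camera_params(n) for n in("scene","top")}
def ray(n,px):
    p=P[n];K=np.array([[p["fx"],0,p["cx"]],[0,p["fy"],p["cy"]],[0,0,1]])
    u=cv2.undistortPoints(np.array([[px]],float),K,np.array(p["D"]))[0,0]
    T=np.array(p["pose"]);d=T[:3,:3]@[u[0],-u[1],-1];return T[:3,3],d/np.linalg.norm(d)
def plane(n,px,z):
    o,d=ray(n,px);return o+d*(z-o[2])/d[2]
def tri(a,b):
    A=np.zeros((3,3));r=np.zeros(3);R=[ray("top",a),ray("scene",b)]
    for o,d in R:
        M=np.eye(3)-np.outer(d,d);A+=M;r+=M@o
    X=np.linalg.solve(A,r);return X,[round(1e3*np.linalg.norm(np.cross(X-o,d)),1) for o,d in R][0]
E
python3 - <<'E'
from h import *
ta=lambda u,v:(220-.36+u/3.6,130-.36+v/3.6)   # resize half-pixel shift
sb=lambda u,v:(260-.4+u/5,215-.4+v/5)
pts={"bk+y":((198,38),(668,365)),"bk-y":((458,45),(350,478)),"fr-y":((455,160),(275,370)),"fr+y":((193,155),(583,260)),
"lip-y":((443,528),(73,158)),"rodend":((480,277),(180,331))}
for k,(a,b) in pts.items(): X,e=tri(ta(*a),sb(*b));print(k,X.round(4),e)
T=cv2.imread("pics/top0.png");S=cv2.imread("pics/scene0.png")
def blob(I,c,r,th=55):
    x,y=c;m=(I[y-r:y+r+1,x-r:x+r+1].max(2)<th).astype(np.uint8)
    n,l,s,ce=cv2.connectedComponentsWithStats(m);i=1+np.argmax(s[1:,4]);return ce[i]+[x-r,y-r],s[i,4]
for k,a,b,ra,rb in(("ball",(232,199),(394,228),6,7),("wait",(331,263),(289,244),9,8),("kept",(286,197),(356,264),8,7),("cone",(309,197),(337,275),8,7)):
    A,na=blob(T,a,ra);B,nb=blob(S,b,rb);X,e=tri(A,B);print(k,A.round(1),na,B.round(1),nb,X.round(4),e)
E
```

```text
bk+y [0.7539 0.0305 0.0942] 1.1
bk-y [ 0.7462 -0.1292  0.0968] 1.4
fr-y [ 0.6746 -0.1254  0.0968] 1.8
fr+y [0.6804 0.0345 0.0966] 1.4
lip-y [ 0.4505 -0.1156  0.048 ] 2.4
rodend [ 0.6068 -0.1393  0.0698] 4.0
ball [232.4 200.2] 80 [393.4 228.4] 38 [0.617  0.1218 0.1312] 3.6
wait [331.4 263. ] 84 [287.7 243.2] 85 [ 0.48   -0.0908  0.0695] 1.2
kept [284.9 196.5] 88 [355.7 265.4] 100 [0.6312 0.0111 0.0713] 2.1
cone [308.9 196.5] 54 [335.6 274. ] 53 [ 0.6305 -0.0431  0.0674] 1.4
```

```bash
cat >> h.py <<'E'
yaw=np.radians(-2.6);c,s=np.cos(yaw),np.sin(yaw)
O=np.array([.6755,-.0455])           # middle lane mouth
def W(lx,ly,z): return [O[0]+c*lx-s*ly,O[1]+s*lx+c*ly,z]
def L(p): d=np.array(p)[:2]-O; return np.round([1e3*(c*d[0]+s*d[1]),1e3*(-s*d[0]+c*d[1]),1e3*p[2]],1)
RY=np.array([[c,s,0],[s,-c,0],[0,0,-1]])      # fingers close along rack y
RX=np.array([[-s,c,0],[c,s,0],[0,0,-1]])    # fingers close along lane x
def st(m=""): print(m,round(ctrl.current_t(),2),L(ctrl.current_tool_pos()),np.round(ctrl.current_contact_force(),1),"w",round(ctrl.current_grip_width(),3),"g",round(ctrl.current_grasp_force(),1),flush=True)
def snap(n,name): cv2.imwrite(f"pics/{name}.png",ctrl.read_camera(n))
E
python3 - <<'E'
from h import *
ctrl.command_gripper(.6)
ctrl.goto(W(-.065,.162,.21),RY);st("above")
print("hit",ctrl.move_l(W(-.065,.162,.087),.12,contact_N=8));st("down")
ctrl.command_gripper(0.);st("grip")
y=L(ctrl.current_tool_pos())[1]/1e3
print("hit",ctrl.move_l(W(-.065,y+.175,.087),.1,contact_N=20));st("slid")
print("hit",ctrl.move_l(W(-.065,y+.2,.087),.03,contact_N=12));st("stop")
snap("top","t2");snap("scene","s2")
T=cv2.imread("pics/t2.png")[120:290,120:370];S=cv2.imread("pics/s2.png")[180:350,250:500]
cv2.imwrite("pics/c2.png",cv2.resize(np.hstack([T,S]),(800,272),interpolation=cv2.INTER_CUBIC))
E
```

```text
above 3.85 [-64.8 161.3 210. ] [ 0.6 -0.5  1.8] w 0.598 g 0.0
hit False
down 5.03 [-64.5 162.1  87.7] [ 0.4  0.4 -0. ] w 0.605 g 0.0
grip 5.68 [-64.9 162.1  87.1] [-1.2  1.8  1.7] w 0.193 g 30.0
hit False
slid 7.58 [-64.5 338.7  87.1] [6.6 0.8 2.3] w 0.2 g 30.0
hit True
stop 8.12 [-64.4 351.6  87.1] [-0.4 -4.8  6.3] w 0.197 g 30.0
```

View pics/c2.png

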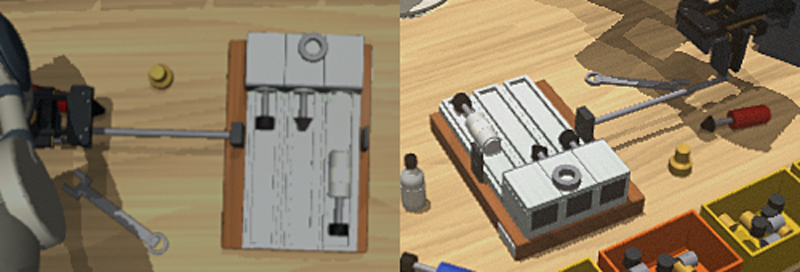

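The rod is open against its stop and the lanes are clear. Now I'll hook the cone tube with one finger behind its head.

Run:
```python
from h import *
p=L(ctrl.current_tool_pos())/1e3
ctrl.command_gripper(.6)
ctrl.move_l(W(p[0],p[1],.19),.2)
ctrl.goto(W(-.0525,0,.16),RX);ctrl.command_gripper(.5);st("above")
print("hit",ctrl.move_l(W(-.0525,0,.0735),.08,contact_N=6));st("down")
snap("scene","s3");snap("top","t3")
print("hit",ctrl.move_l(W(-.075,0,.0735),.05,contact_N=15));st("pulled a little")
snap("scene","s4");snap("top","t4")
I=np.hstack([cv2.imread(f"pics/{n}.png")[a:a+120,b:b+140] for n,a,b in(("s4",215,270),("t4",140,240))])
cv2.imwrite("pics/c4.png",cv2.resize(I,None,fx=2.8,fy=2.8,interpolation=cv2.INTER_CUBIC))
```

```text
above 11.88 [-52.5   0.2 160. ] [-0.5  0.4 -0.6] w 0.501 g 0.0
hit False
down 13.11 [-52.1  -0.   74. ] [0.1 0.  0.1] w 0.503 g 0.0
hit False
pulled a little 13.81 [-75.1  -0.   73.6] [ 0.2  0.5 -0.5] w 0.505 g 0.0
```

View pics/c4.png

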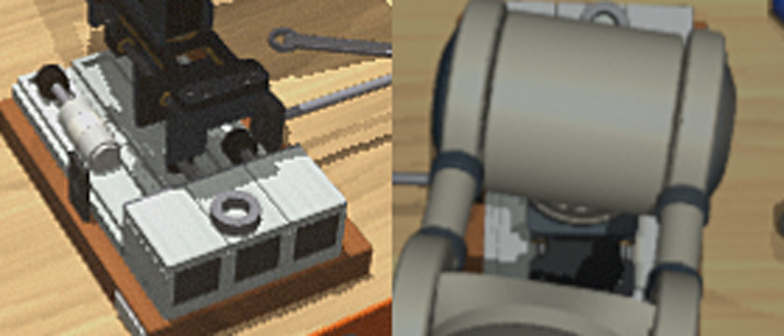

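The scene view shows the rear finger in the middle lane between the block and where the head was. The head itself is hidden behind it. I'll pull through, then check.

Run:
```python
from h import *
print("hit",ctrl.move_l(W(-.2095,0,.0735),.09,contact_N=15));st("pulled")
snap("scene","s5")
ctrl.move_l(W(-.2045,0,.0735),.05);ctrl.move_l(W(-.2045,0,.16),.2);st("up")
snap("scene","s6");snap("top","t6")
I=cv2.imread("pics/s6.png")[200:350,255:445];J=cv2.imread("pics/t6.png")[130:280,230:370]
cv2.imwrite("pics/c6.png",cv2.resize(np.hstack([I,J]),None,fx=2.4,fy=2.4,interpolation=cv2.INTER_CUBIC))
```

```text
hit False
pulled 15.55 [-209.1   -0.    73.5] [ 0.3 -0.  -0. ] w 0.5 g 0.0
up 16.43 [-204.6    0.   160. ] [-0.4  0.4 -0.9] w 0.501 g 0.0
```

View pics/c6.png

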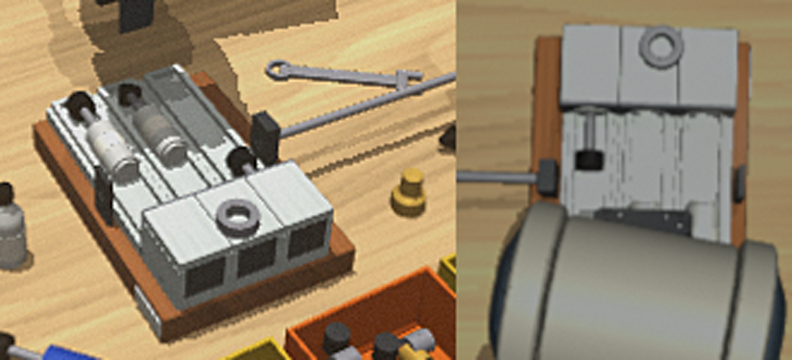

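The cone tube lies in its trough beside the waiting tube, with both heads near the lip. The kept tube is still home. Next is pushing the waiting tube.

Run:
```python
from h import *
ctrl.command_gripper(0.)
ctrl.goto(W(-.236,-.054,.13),RX)
print("hit",ctrl.move_l(W(-.236,-.054,.063),.12,contact_N=6));st("down")
print("hit",ctrl.move_l(W(-.085,-.054,.063),.08,contact_N=15));st("pushed")
print("hit",ctrl.move_l(W(-.055,-.054,.063),.03,contact_N=12));st("home")
ctrl.sleep(.2);st()
snap("scene","s7")
p=L(ctrl.current_tool_pos())/1e3
ctrl.move_l(W(p[0]-.02,-.054,.063),.1);ctrl.move_l(W(p[0]-.02,-.054,.19),.25)
q=ctrl.current_q();q[0]+=45;ctrl.movej(q);st("away")
snap("scene","s8");snap("top","t8")
I=cv2.imread("pics/s8.png")[200:350,255:415];J=cv2.imread("pics/t8.png")[130:280,230:370]
cv2.imwrite("pics/c8.png",cv2.resize(np.hstack([I,J]),None,fx=2.6,fy=2.6,interpolation=cv2.INTER_CUBIC))
```

```text
hit False
down 18.43 [-235.5  -53.8   63.5] [-0.3  0.1 -0.1] w 0.004 g 0.0
hit False
pushed 20.47 [-85.1 -54.   63. ] [-0.2  0.6  0.2] w 0.004 g 0.1
hit True
home 21.17 [-65.3 -53.8  62.3] [-1.3 -0.9  0.2] w 0.008 g 0.8
 21.37 [-65.3 -53.8  62.4] [-0.1  0.1  0.7] w 0.01 g 0.3
away 24.09 [-209.1  383.9  190. ] [ 1.   0.8 -0.1] w 0.003 g 0.0
```

View pics/c8.png

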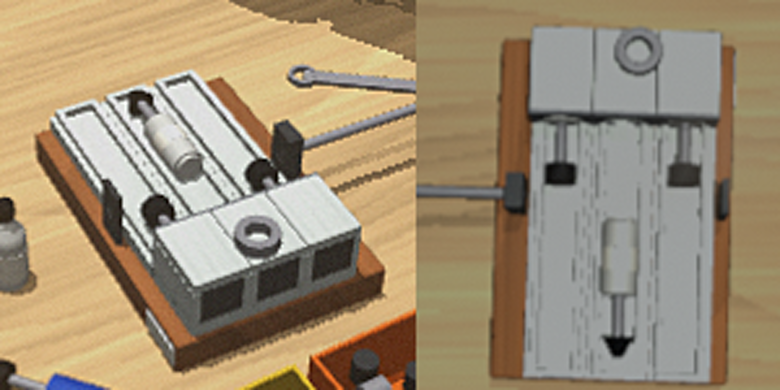

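The waiting tube stands level with the kept tube, heads at crop (684,174) and (560,174). The cone tube lies at (618,285), on the robot's side of the rod's line. I'll check the numbers, then pinch the post and shut the rod.

Run:
```python
from h import *
T=cv2.imread("pics/t8.png")
m=(T.max(2)<60).astype(np.uint8);m[:,:278]=0;m[:,346:]=0;m[:175]=0;m[275:]=0
n,l,s_,ce=cv2.connectedComponentsWithStats(m)
for i in range(1,n):
    if s_[i,4]>25: print(s_[i],L(plane("top",ce[i],.066)))
I=T[205:245,295:320];w=np.argwhere(cv2.cvtColor(I,cv2.COLOR_BGR2GRAY)>205);print(len(w))
# front edge of cone body, crop px (618,218)
print("front",L(plane("top",(230+618/2.6-160,130+218/2.6),.076)))
ctrl.command_gripper(.6)
ctrl.goto(W(-.0645,.3516,.20),RY)
print("hit",ctrl.move_l(W(-.0645,.3516,.087),.12,contact_N=8));st("down")
ctrl.command_gripper(0.);st("grip")
y=L(ctrl.current_tool_pos())[1]/1e3
print("hit",ctrl.move_l(W(-.0645,y-.18,.087),.08,contact_N=20));st("slid")
print("hit",ctrl.move_l(W(-.0645,y-.2,.087),.03,contact_N=12));st("stop")
```

```text
[312 175  27   3  47] [  2.9 -33.5  66. ]
[280 192  11   9  90] [-46.8  52.9  66. ]
[327 193  12   9  88] [-45.8 -54.9  66. ]
[303 259  11   8  52] [-193.3   -1.9   66. ]
0
front [-86.1   0.6  76. ]
hit False
down 28.2 [-64.  351.8  87.8] [-0.3 -0.7  0.5] w 0.597 g 0.0
grip 28.86 [-64.5 351.6  87.1] [-0.1 -0.6  0.9] w 0.194 g 30.0
hit False
slid 31.26 [-64.9 170.5  87. ] [-4.7 -0.1  6.4] w 0.199 g 30.0
hit True
stop 31.69 [-65.  161.6  87. ] [-0.9  5.2  4.6] w 0.197 g 30.0
```

Run:
```python
from h import *
ctrl.command_gripper(.6);p=L(ctrl.current_tool_pos())/1e3
ctrl.move_l(W(p[0],p[1],.21),.15)
q=ctrl.current_q();q[0]+=50;ctrl.movej(q);st("away")
snap("scene","s9");snap("top","t9")
I=cv2.imread("pics/s9.png")[170:350,180:440];J=cv2.imread("pics/t9.png")[120:300,150:440]
cv2.imwrite("pics/c9.png",cv2.resize(np.hstack([I,J]),(800,262),interpolation=cv2.INTER_CUBIC))
```

```text
away 35.31 [-396.  577.  209.] [-0.1 -0.3 -0.3] w 0.603 g 0.0
```

View pics/c9.png

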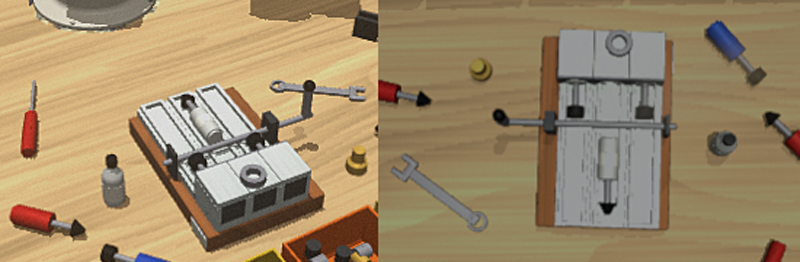

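The rod is shut through both eyes, its tip just past the right eye at (675,126). Both drum-headed tubes are home, the cone tube lies on the robot's side of the rod, and the bystanders in view are undisturbed.

```bash
python3 -c "
from bench import ctrl
print(ctrl.sign_off())"
```

```text
the job is handed in; nothing more can be done
None
```

I handed the job in at about 35 s of the 67 s limit: the cone tube lies in its own trough on the robot's side of the rod, the waiting and kept tubes are both home, the rod is shut through both eyes, and the last pictures show nothing else disturbed.

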